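# Shut the fittings drawer and hold the bin lid open

## Robot

A 7-joint arm with a two-finger parallel gripper is mounted at the origin on a cart in front of the work surface, level with it; the furniture and walls round the work are solid. World frame = base frame: x ahead of the robot, y to its left, z up, the work surface at z = 0. Lengths are in mm, angles in rad, forces in N, time in s.
With the tool pointing down it reaches from about 400 to 875 mm from the base axis. Payload 19.3 kg.
Tool frame: the origin (TCP) lies at the very end of the fingers, on their centre line; the grasp point (between the pads) lies 19 mm behind it (grip_point_offset is the z of the grasp point in the tool frame, in mm); z points along the fingers, y is the line along which they close (so a half turn about z gives the same grasp; the last joint's range is limited). The gripper opens to 85 mm and grips with 20 to 120 N. Pads are 22 mm wide; open, the fingers measure 114 mm over their backs; the gripper's body (76 mm by 85 mm) begins 54 mm behind the grasp point. The pads swing forward as they close: fully open they stand 13 mm farther back than shut.
Start: joints at [1.115, 0.521, -0.036, 1.599, 0.021, 1.021, -0.113], TCP at [235.16, -579.063, 231.291] pointing down, gripper open.
Joint ranges: [-2.91, 2.91], [-0.3, 2.13], [-1.5, 1.42], [0.17, 2.43], [-1.26, 4.41], [0.16, 1.93], [-2.52, 2.52]. Speed limits (rad/s): [1.89, 1.89, 2.39, 2.39, 3.01, 3.01, 3.01].

## Interface

Orientations are given as a 3x3 rotation matrix whose columns are the frame's x, y, z axes.
In Python, from workcell import movep, movel, goto_joints, open_gripper, clamp, wait, inverse_kinematics, read_state, camera, PlanningError, finish_job, grip_point_offset gives the robot as it stands. Calls block until the motion is done:
- movep(position, orientation): joint-space move of the TCP to a pose.
- movel(position, frame=None, max_speed=150, guard=None): straight line of the TCP; frame=None keeps the orientation; max_speed is the mean speed in mm/s. With guard (N) it stops when the force on the tool has changed by that much, and returns True; else False.
- goto_joints(angles): joint-space move.
- open_gripper() and clamp(): open the fingers fully, or close them until they stop; the grip force is fixed at half the most.
- wait(seconds).
- inverse_kinematics(position, orientation): joint angles nearest the present ones, or None.
- read_state(): the state.
- camera(name): name is "side" or "top" or "wrist"; returns a dict with "image" (384x512x3 uint8, blue, green, red), "range_z" (384x512 float32, mm along the optical axis (not along the pixel's ray), 0 where there is no reading), "fx", "fy", "cx", "cy" (pixels), "cam_to_world" (4x4, takes a point from camera to world coordinates). Camera axes: x right, y up, looking along -z (the intrinsics and any distortion apply to the point x, -y, -z); pixel columns grow to the right and rows downward; lengths in mm; the calibration is good to about 2 mm. The wrist camera is an equidistant fisheye: a pixel r from the principal point sees the ray r / f radians off the axis. A picture is of the moment at which its call begins.
A pose or a line that the arm cannot do raises PlanningError and nothing moves.
- finish_job(): hands the job in; it is judged then, once.
The state is a dict: "time": time; "qpos": joint angles; "qvel": joint speeds; "joint_efforts": joint torques, N m; "eef_pos": TCP position; "tool_rot": TCP orientation; "ft_force": force on the tool from outside, world axes, zero at the start; "torque": the same for the moment, N m; "finger_gap": finger opening in mm; "gripper_force": force on a finger pad.
Only numpy, scipy, OpenCV 4.12 (cv2) and the standard library are available. Lean on these libraries where they do the work, as an engineer would, in place of code of your own. Each camera call takes 0.05 s, during which the arm holds its last target. There are 200 camera calls.

## Task

On the fittings organiser, push the open drawer fully home until it clicks in, leaving the blue bin lid shut until that is done. Then raise the bin lid, which has a steel bar handle at its front, to 60 degrees from shut (within 5 degrees) and keep holding it there with the gripper, drawer still home, so that a colleague can sort the hinges: the lid falls shut by itself, so the program finishes while holding it steady and does not let go. Leave the other things on the table where they are.

Things in the scene. Friction and masses are not known exactly. Their poses are not given: they have to be found in the camera images.
- organiser: Grey organiser fixed to the table; yaw up to 0.22 either way. Base 190 (x) x 370 (y) x 10 mm, origin under its centre. Front faces its -x, to the robot; front faces at its x = -85 mm. At its +y: bin 170 x 190 mm centred at y = +80 mm, rim 100 mm above the table, with blue lid. At its -y: drawer case 150 mm wide centred at y = -97 mm, top 60 mm above the table.
- lid (a joint): Blue lid of the bin, 174 x 194 x 10 mm, 0.2 to 0.42 kg: hinge angle in rad, 0 = shut, grows as the front edge rises, up to 1.9; 60 degrees is 1.047. The hinge line runs along the organiser's y at the back of the bin. It falls shut when let go.
- lid_handle (a point): Middle of the lid's steel bar handle: round bar 10 mm thick, 100 mm long, along the organiser's y, 40 mm in front of the lid's edge on a post at each end (90 mm free between), clear below. Shut: 106 mm above the table, 214 mm in front of the hinge line and 6 mm above it; turns about the hinge with the lid. Axes of the lid: y along the bar, x to the hinge.
- lid_hinge (a point): Middle of the lid's hinge line, 100 mm above the table, at the organiser's x = +85 mm, y = +80 mm. Turns with the lid; y along the hinge line.
- drawer (a joint): How far the drawer stands open in m: 0 = home, up to 0.09; starts 0.025 to 0.05. Pushing it to the organiser's +x shuts it. It moves against about 1 N; from about 11 mm open a sprung detent resists, 5 to 8 N in all, with its peak at 5 mm; from about 4 mm on it draws the drawer home against its stop and keeps it there.
- drawer_pull (a point): Middle of the drawer's steel bar pull: round bar 10 mm thick, 80 mm long along the organiser's y, centre line 22 mm in front of the blue drawer front, 40 mm above the table, a post at each end; moves with the drawer. The drawer front is 134 mm wide, from about 11 to 53 mm above the table, flush with the case when home. Axes are the organiser's.
- mug: Light mug, 84 x 115 x 91 mm, standing at the left; bystander. Origin under its centre.
- masking_tape: Roll of masking tape lying flat, 95 mm across, 25 mm high, at the left; bystander. Origin under its centre.
- sanding_block: Brown sanding block 61 x 100 x 27 mm, front left; bystander. Origin under its centre.
- screwdriver: Red screwdriver 164 mm long, lying front right; bystander. Origin under its centre.
- paint_tin: Paint tin 83 mm across, 96 mm high, at the right; bystander. Origin under its centre.
- tea_box: Red tea box 67 x 82 x 85 mm, at the right; bystander. Origin under its centre.

How it is judged (in metres and radians):
On the way, in this order (a step that is already met when the one before it is completed fails the run):
1. the drawer is home (less than 3 mm open) with the lid still shut (value of joint drawer below 0.003 m and value of joint lid below 0.1 rad), for 0.2 s.
2. the lid is held by the gripper between 55 and 65 degrees (value of joint lid between 0.96 and 1.134 rad and contact force between the fingers and lid above 0.2 N), for 0.2 s.
At the end, for the whole second after the job is handed in: The lid is held by the gripper's fingers, steady, between 55 and 65 degrees (0.96 to 1.134 rad) from shut, and the drawer is home (less than 3 mm open) (all of step 2 and velocity of joint lid between -0.05 and 0.05 rad/s and value of joint drawer below 0.003 m); the arm keeps its last pose, push and grip.
It fails at once if a bystander is moved more than 20 mm (distance of any of mug, masking_tape, sanding_block, screwdriver, paint_tin, tea_box from where it was at the start of the episode above 0.02 m).
It fails at once if the lid is opened while the drawer is not yet home (value of joint drawer above 0.008 m and value of joint lid above 0.2 rad).
It also fails if it takes over 53 s, if anything falls off the work surface, if the arm or the gripper's body presses on something with over 40 N, if the wrist force passes 120 N, or if a joint passes its speed limit or range.

## Working session

There is one attempt and no reset: what is moved stays moved. The work goes in short steps, each a Python script; the robot and the scene stay as the last script left them, time stands still between calls to the robot, and variables do not carry over. Pictures are saved under pics/ and viewed, at most 10 in all, crops included, and the job is handed in when it is done.

```bash
mkdir -p pics
cat > h.py <<'E'
import numpy as np, cv2
from workcell import *
def pts(c):
    z=c["range_z"]; v,u=np.mgrid[:z.shape[0],:z.shape[1]]
    P=np.stack([(u-c["cx"])/c["fx"]*z,-(v-c["cy"])/c["fy"]*z,-z,np.ones_like(z)],-1)
    return (P@c["cam_to_world"].T)[...,:3]
E
python3 - <<'E'
from h import *
for n in("top","side"):
    c=camera(n); np.savez(n+".npz",**c); cv2.imwrite(f"pics/{n}.png",cv2.resize(c["image"],(768,576)))
    print(n,c["cam_to_world"].round(2).tolist(),c["fx"],{k for k in c})
s=read_state();print(s["time"],s["tool_rot"],s["ft_force"],grip_point_offset)
E
```

```text
top [[-0.01, 0.99, -0.12, 385.31], [-1.0, -0.01, -0.0, -35.89], [-0.0, 0.12, 0.99, 1624.07], [0.0, 0.0, 0.0, 1.0]] 473.2049035202345 {'fy', 'cy', 'fx', 'range_z', 'cx', 'image', 'cam_to_world'}
side [[-0.97, 0.13, -0.23, 210.8], [-0.26, -0.44, 0.86, 1327.35], [0.01, 0.89, 0.46, 828.64], [0.0, 0.0, 0.0, 1.0]] 453.8754731575401 {'fy', 'cy', 'fx', 'range_z', 'cx', 'image', 'cam_to_world'}
0.1 [[ 9.26516190e-01  3.76254620e-01 -4.58440485e-04]
 [ 3.76254888e-01 -9.26515770e-01  8.87250993e-04]
 [-9.09200542e-05 -9.94542883e-04 -9.99999501e-01]] [ 0.97934292 -0.10048552  1.15072196] -18.700000000000003
```

View pics/top.png

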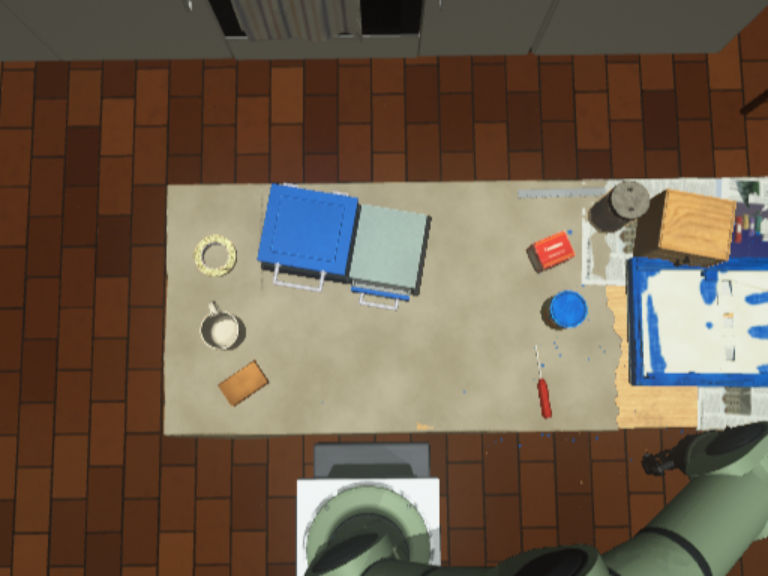

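View pics/side.png

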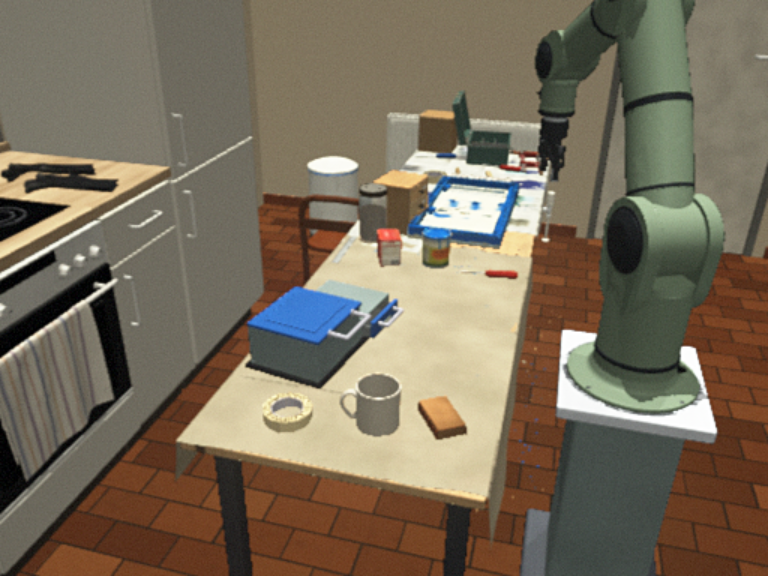

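The top view shows the lid with corners near (271,184), (357,195) and (259,263). Its handle bar runs (275,285)–(323,290). The drawer is slightly open, with its pull at (361,302)–(398,307). All bystanders are well clear of the front.

Run:
```python
from h import *
c=dict(np.load("top.npz")); P=pts(c); im=c["image"].astype(int)
b,g,r=im[...,0],im[...,1],im[...,2]
reg=np.zeros(b.shape,bool); reg[115:210,165:295]=1
m=reg&(b>r+60)&(P[...,2]>85)&(P[...,2]<130)
q=P[m]; print(len(q),np.median(q[:,2]))
rc=cv2.minAreaRect(q[:,:2].astype(np.float32)); print("lid",rc,cv2.boxPoints(rc))
# case top
m2=reg&(abs(P[...,2]-60)<8)&(abs(b-r)<50)
n,l,s,_=cv2.connectedComponentsWithStats(m2.astype(np.uint8)); k=1+s[1:,4].argmax()
rc=cv2.minAreaRect(P[l==k][:,:2].astype(np.float32)); print("case",rc,s[k],np.median(P[l==k][:,2]))
def at(u,v,z): # ray to plane z
    u,v=u/1.5,v/1.5
    d=c["cam_to_world"][:3,:3]@np.array([(u-c["cx"])/c["fx"],-(v-c["cy"])/c["fy"],-1]); o=c["cam_to_world"][:3,3]
    return (o+d*(z-o[2])/d[2]).round(1)
for a in [(275,285,106),(323,290,106),(361,302,40),(398,307,40),(271,184,110),(357,195,110),(259,263,110)]: print(a,at(*a))
crop=c["image"][115:215,165:295]; cv2.imwrite("pics/crop.png",cv2.resize(crop,None,fx=6,fy=6,interpolation=cv2.INTER_CUBIC))
```

```text
3068 112.92964202128667
lid ((697.722900390625, 121.3411865234375), (193.67381286621094, 176.84120178222656), 79.58055877685547) [[593.24713   42.092224]
 [767.1722    10.109985]
 [802.19867  200.59015 ]
 [628.2736   232.57239 ]]
case ((666.353271484375, -53.780120849609375), (150.09573364257812, 171.1126251220703), 79.62393188476562) [ 233  136   52   57 2171] 60.66196303920401
(275, 285, 106) [574.6 190.5 106. ]
(323, 290, 106) [562.5  87.1 106. ]
(361, 302, 40) [542.1   7.2  40. ]
(398, 307, 40) [529.9 -75.6  40. ]
(271, 184, 110) [796.7 200.  110. ]
(357, 195, 110) [769.9  12.1 110. ]
(259, 263, 110) [622.3 224.8 110. ]
```

View pics/crop.png

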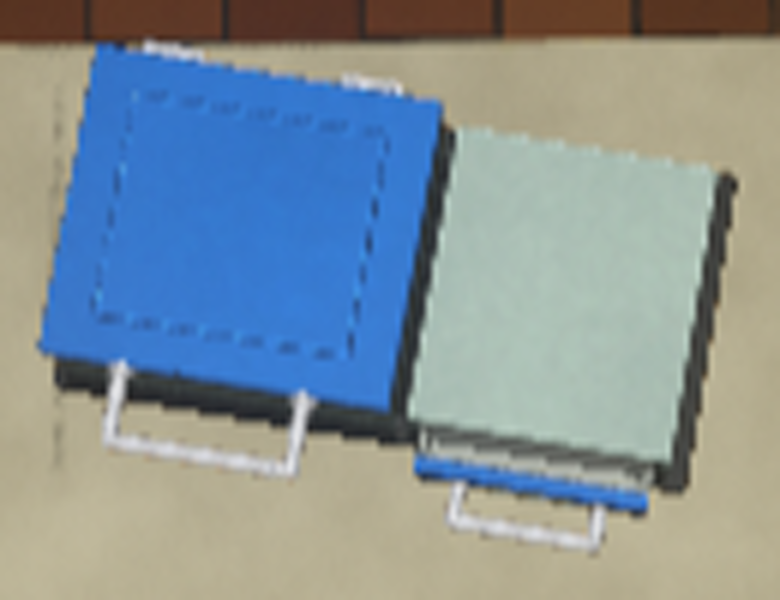

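```bash
cat >> h.py <<'E'
yaw=-0.182; O=np.array([684.5,42.,0]); cy,sy=np.cos(yaw),np.sin(yaw)
R=np.array([[cy,-sy,0],[sy,cy,0],[0,0,1]])
W=lambda p:O+R@np.array(p,float)
def rot(a,s=1): # tool pitched a below horizontal, towards organiser +x, y across the bar
    z=np.array([np.cos(a),0,-np.sin(a)]); y=s*np.array([np.sin(a),0,np.cos(a)])
    return R@np.stack([np.cross(y,z),y,z],1)
def lidpose(th,a0,s,back=0,r=(-214,6)): # TCP gripping bar at lid angle th
    c,k=np.cos(th),np.sin(th)
    g=np.array([85+c*r[0]+k*r[1],80,100-k*r[0]+c*r[1]])
    F=rot(a0+th,s); return W(g)-F[:,2]*(grip_point_offset+back),F
def down(s): # pointing down, tool x along s*organiser x
    return R@np.stack([[s,0,0],[0,-s,0],[0,0,-1]],1)
E
python3 - <<'E'
from h import *
lo=np.array([-2.91,-.3,-1.5,.17,-1.26,.16,-2.52]);hi=np.array([2.91,2.13,1.42,2.43,4.41,1.93,2.52])
for s in(1,-1):
    print("down",s,[None if q is None else np.round(q,2).tolist() for q in(inverse_kinematics(W([-165,-97,z]),down(s)) for z in(200,22))])
    for a0 in np.radians([0,10,20,30,40,50]):
        qs=[inverse_kinematics(*lidpose(t,a0,s,b)) for t,b in((0,90),(0,0),(.35,0),(.7,0),(1.047,0))]
        print(s,round(np.degrees(a0)),[None if q is None else round(float(min((q-lo).min(),(hi-q).min())),2) for q in qs], None if qs[1] is None or qs[-1] is None else (np.round(qs[1],2).tolist(),np.round(qs[-1],2).tolist()))
E
```

```text
down 1 [[0.1, 0.38, -0.21, 1.94, 0.11, 0.84, -1.93], [-0.06, 0.67, -0.01, 2.05, 0.01, 0.42, -1.84]]
1 0 [-0.0, 0.09, 0.04, 0.23, 0.63] ([-1.35, 1.49, 0.57, 2.34, 2.03, 1.2, 2.35], [0.16, 0.5, -0.76, 1.77, 0.99, 0.79, -1.3])
1 10 [None, 0.03, 0.1, 0.37, 0.72] ([-1.29, 1.33, 0.58, 2.4, 2.22, 1.12, 2.39], [0.18, 0.55, -0.78, 1.63, 0.75, 0.93, -1.06])
1 20 [None, 0.0, 0.17, 0.49, 0.83] ([-1.37, 1.31, 0.78, 2.43, 2.54, 0.87, 2.21], [0.12, 0.59, -0.67, 1.48, 0.52, 1.08, -0.85])
1 30 [None, 0.02, 0.25, 0.61, 0.66] ([-1.3, 1.12, 0.79, 2.41, 2.73, 0.73, 2.28], [0.1, 0.67, -0.63, 1.33, 0.39, 1.27, -0.73])
1 40 [None, 0.13, 0.28, 0.75, 0.45] ([0.26, 1.16, -1.28, 2.3, 2.14, 1.63, -2.28], [0.1, 0.77, -0.65, 1.16, 0.34, 1.48, -0.68])
1 50 [0.12, 0.2, 0.46, 0.82, 0.26] ([0.31, 1.05, -1.28, 2.23, 1.94, 1.39, -2.18], [0.01, 0.84, -0.48, 1.0, 0.17, 1.67, -0.57])
down -1 [[0.52, 0.47, -0.78, 1.92, 0.41, 0.92, 0.93], [0.44, 0.77, -0.69, 2.02, 0.82, 0.65, 0.58]]
-1 0 [0.01, 0.1, 0.04, 0.26, 0.23] ([-0.97, 1.28, 0.17, 2.33, 2.05, 1.64, -0.48], [0.44, 0.72, -1.27, 1.76, 1.28, 1.1, 1.7])
-1 10 [None, 0.05, 0.09, 0.35, 0.23] ([-0.95, 1.14, 0.17, 2.38, 2.16, 1.47, -0.4], [0.43, 0.76, -1.27, 1.62, 1.09, 1.2, 1.9])
-1 20 [None, 0.04, 0.16, 0.23, 0.22] ([-0.57, 0.96, -0.24, 2.39, 2.24, 1.5, -0.03], [0.4, 0.83, -1.28, 1.47, 0.95, 1.35, 2.04])
-1 30 [None, 0.07, 0.24, 0.23, 0.22] ([-0.19, 0.91, -0.66, 2.36, 2.21, 1.44, 0.33], [0.36, 0.9, -1.28, 1.31, 0.85, 1.51, 2.13])
-1 40 [None, 0.12, 0.36, 0.22, 0.22] ([0.01, 0.87, -0.87, 2.31, 2.09, 1.28, 0.57], [0.31, 0.98, -1.28, 1.15, 0.78, 1.69, 2.2])
-1 50 [0.11, 0.19, 0.22, 0.22, 0.06] ([0.07, 0.78, -0.86, 2.24, 1.91, 1.02, 0.76], [0.26, 1.06, -1.28, 0.97, 0.72, 1.87, 2.25])
```

```bash
cat > d.py <<'E'
from h import *
clamp()
F=down(1)
movep(W([-185,-97,150]),F)
print(read_state()["qpos"].round(2),read_state()["time"])
movel(W([-185,-97,24]))
for x,v,g in((-160,60,None),(-116,40,22),):
    print(movel(W([x,-97,24]),max_speed=v,guard=g), (R.T@(read_state()["eef_pos"]-O)).round(1),read_state()["ft_force"].round(1))
wait(.3);s=read_state();print((R.T@(s["eef_pos"]-O)).round(1),s["ft_force"].round(1),s["time"])
c=camera("top");np.savez("top2.npz",**c);cv2.imwrite("pics/c2.png",cv2.resize(c["image"][115:235,155:315],None,fx=5,fy=5,interpolation=cv2.INTER_CUBIC))
E
python3 d.py
```

```text
[ 0.06  0.42 -0.18  2.03  0.11  0.7  -1.94] 3.075
False [-160.1  -97.1   23.9] [-0.2 -0.3 -0.2]
True [-132.4  -97.1   23.3] [ 0.5 -1.1  1.1]
[-133.1  -97.1   23.3] [-0.5  0.4  0.3] 5.675
```

View pics/c2.png

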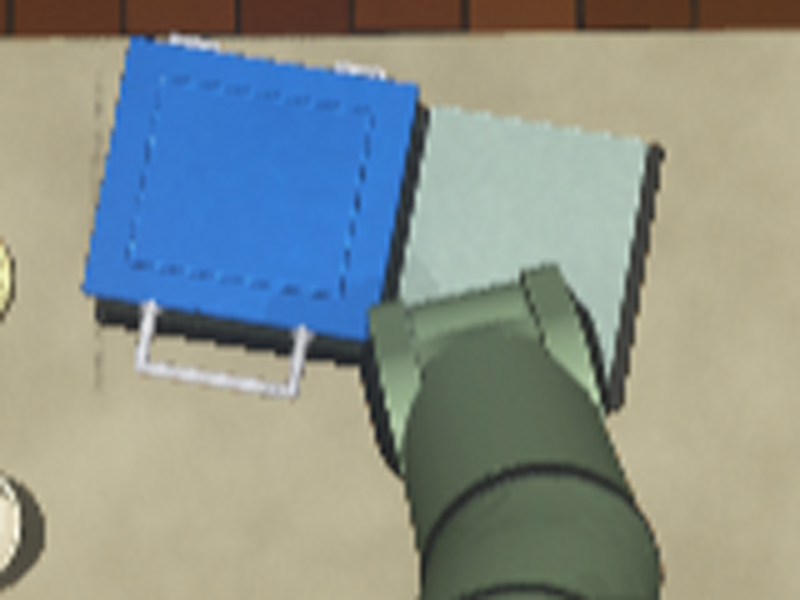

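The arm hides the drawer, and the guard tripped early, around the detent. I'll keep pushing slowly.

Run:
```python
from h import *
for x in range(-130,-112,2):
    h=movel(W([x,-97,24]),max_speed=25,guard=25); s=read_state()
    print(h,(R.T@(s["eef_pos"]-O)).round(1),(R.T@s["ft_force"]).round(1))
    if h: break
print(s["time"])
```

```text
False [-130.9  -97.1   23.6] [-5.4 -0.2 -3. ]
False [-128.9  -97.1   23.6] [-5.5 -0.3 -3.6]
False [-126.   -97.    23.9] [-1.6  0.4 -2.1]
False [-123.3  -97.    24.2] [0.3 0.9 0.1]
False [-122.6  -97.    23.9] [-5.9 -0.4  3.7]
False [-122.4  -97.1   23.6] [-15.9  -0.2   9.3]
False [-122.3  -97.1   23.4] [-27.7   0.4  17.4]
False [-122.1  -97.2   23.3] [-38.1   2.7  27.5]
False [-122.   -97.2   23.1] [-50.8   2.8  36.9]
8.0083
```

The force went through the detent peak, then the drawer snapped in and reached its stop at −122, where the home position should be. Next I back off, approach the lid handle and look.

```bash
cat > l1.py <<'E'
from h import *
movel(W([-150,-97,24])); movel(W([-190,-97,200]),max_speed=200); open_gripper()
a=np.radians(50)
for s in(1,-1):
    p,F=lidpose(0,a,s,70); print(s,inverse_kinematics(p,F))
for s in (1,-1):
    try: movep(*lidpose(0,a,s,70)); print("ok",s); break
    except PlanningError as e: print(e)
st=read_state();print(st["qpos"].round(2),st["eef_pos"].round(1),lidpose(0,a,s,70)[0].round(1),st["time"])
for n in("top","side"):
    c=camera(n);np.savez(n+"3.npz",**c)
    i=c["image"][115:235,155:315] if n=="top" else c["image"][160:280,140:300]
    cv2.imwrite(f"pics/{n}3.png",cv2.resize(i,None,fx=5,fy=5,interpolation=cv2.INTER_CUBIC))
E
python3 l1.py
```

```text
1 [ 0.01108091  0.59322813 -0.86387621  2.3060354   1.75847655  0.94450041
 -2.37867616]
-1 [-1.106891    0.5539592   0.57111412  2.35928404  2.24416153  0.28446061
  0.07148491]
ok 1
[ 0.01  0.59 -0.86  2.31  1.76  0.94 -2.38] [539.9 149.3 145.3] [539.7 150.  145.3] 11.7667
```

View pics/top3.png

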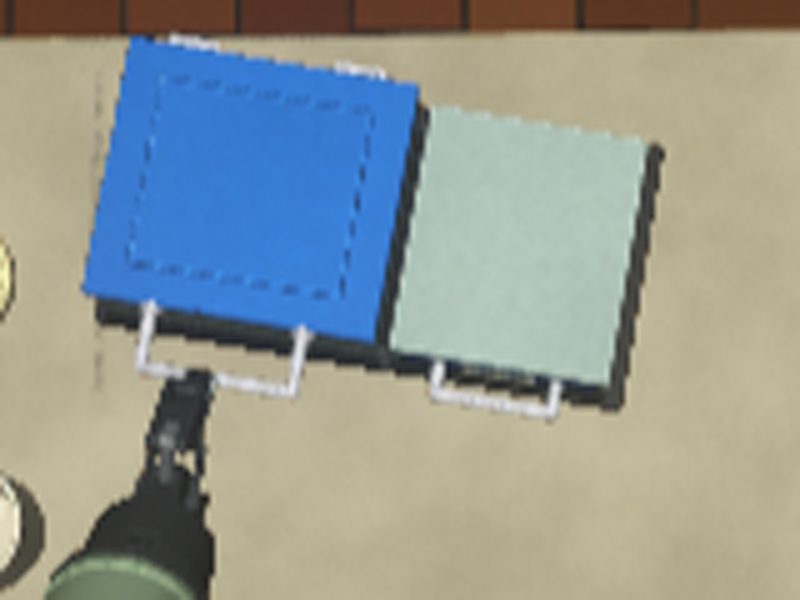

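View pics/side3.png

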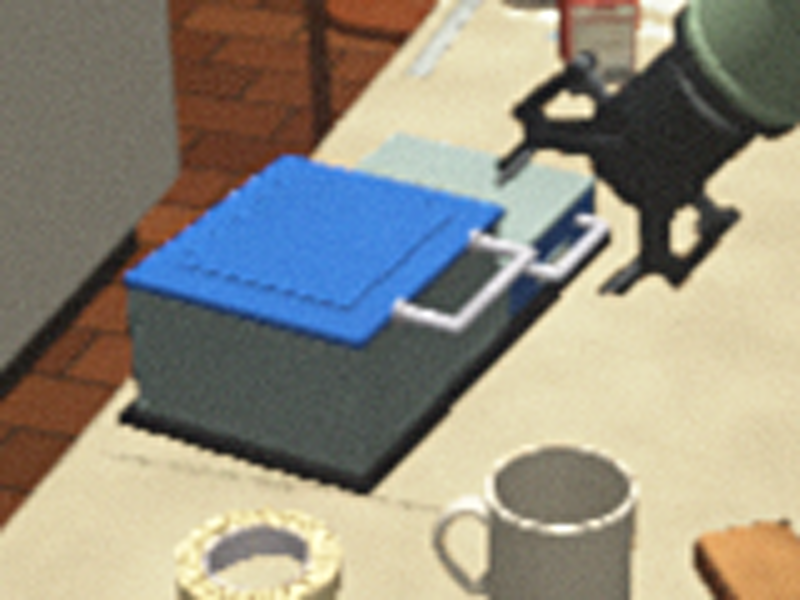

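The top view shows the drawer flush, with its pull at (437,395)–(553,412), and the lid shut. The gripper is in line with the bar middle at (217,380), and in the side view the bar lies between the open fingers.

```bash
cat > l2.py <<'E'
from h import *
a=np.radians(50)
p,F=lidpose(0,a,1); print(movel(p,F,max_speed=80,guard=12))
clamp(); s=read_state(); print(s["finger_gap"],s["gripper_force"],s["ft_force"].round(1),s["eef_pos"].round(1),p.round(1),s["qpos"].round(2),s["time"])
c=camera("side");cv2.imwrite("pics/g.png",cv2.resize(c["image"][160:280,140:300],None,fx=5,fy=5,interpolation=cv2.INTER_CUBIC))
E
python3 l2.py
```

```text
False
7.931683839425382 58.503302335739136 [-3.6  0.3  3.7] [583.8 141.9  91.7] [583.9 141.9  91.7] [ 0.02  0.75 -0.8   2.24  1.92  0.97 -2.41] 13.5917
```

View pics/g.png

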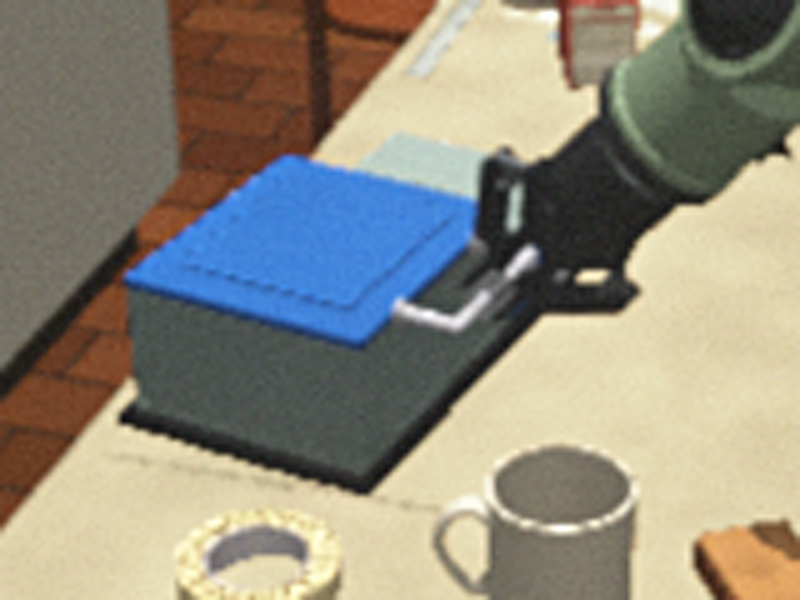

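The bar is gripped between the pads, and the lid is still shut. Now I lift along the arc.

```bash
cat > l3.py <<'E'
from h import *
a=np.radians(50)
for d in range(6,61,6):
    p,F=lidpose(np.radians(d),a,1)
    try: movel(p,F,max_speed=60)
    except PlanningError as e: print(d,e); break
    s=read_state(); f=s["ft_force"]; print(d,f.round(1),round(s["finger_gap"],1),s["qpos"].round(2),s["time"])
    if np.linalg.norm(f)>50: break
wait(.5)
s=read_state(); print(s["eef_pos"].round(1),p.round(1),s["gripper_force"],s["ft_force"].round(1),s["time"])
c=camera("side");np.savez("side4.npz",**c);cv2.imwrite("pics/e.png",cv2.resize(c["image"][120:280,130:330],None,fx=4,fy=3.75,interpolation=cv2.INTER_CUBIC))
E
python3 l3.py
```

```text
6 [-2.9  1.5 -0.2] 8.0 [ 0.07  0.66 -0.8   2.17  1.7   0.82 -2.18] 14.1417
12 [-2.   1.3  0. ] 7.6 [ 0.12  0.61 -0.82  2.09  1.42  0.74 -1.88] 14.6417
18 [-3.8  1.3 -0.5] 7.7 [ 0.19  0.6  -0.87  1.99  1.15  0.77 -1.59] 15.1417
24 [-4.7  2.1  1.1] 7.6 [ 0.25  0.62 -0.93  1.88  0.95  0.87 -1.35] 15.6417
30 [-4.4  0.4  1.4] 8.1 [ 0.3   0.66 -0.98  1.76  0.81  1.   -1.18] 16.1417
36 [-5.1  0.3  3.1] 8.1 [ 0.31  0.71 -1.01  1.62  0.71  1.14 -1.06] 16.6417
42 [-4.8  1.1  3. ] 8.0 [ 0.3   0.76 -1.02  1.48  0.63  1.29 -0.97] 17.1417
48 [-3.9  0.9  3.4] 8.2 [ 0.28  0.82 -1.01  1.33  0.58  1.44 -0.89] 17.6417
54 [-4.   0.6  4.7] 7.9 [ 0.24  0.88 -1.    1.16  0.53  1.6  -0.83] 18.1417
60 [-2.9  0.3  5. ] 7.5 [ 0.19  0.95 -0.98  0.98  0.5   1.77 -0.78] 18.6417
[676.1 125.  270.9] [676.2 124.9 270.8] 60.38846790790558 [-3.6  2.8  3.7] 19.1417
```

View pics/e.png

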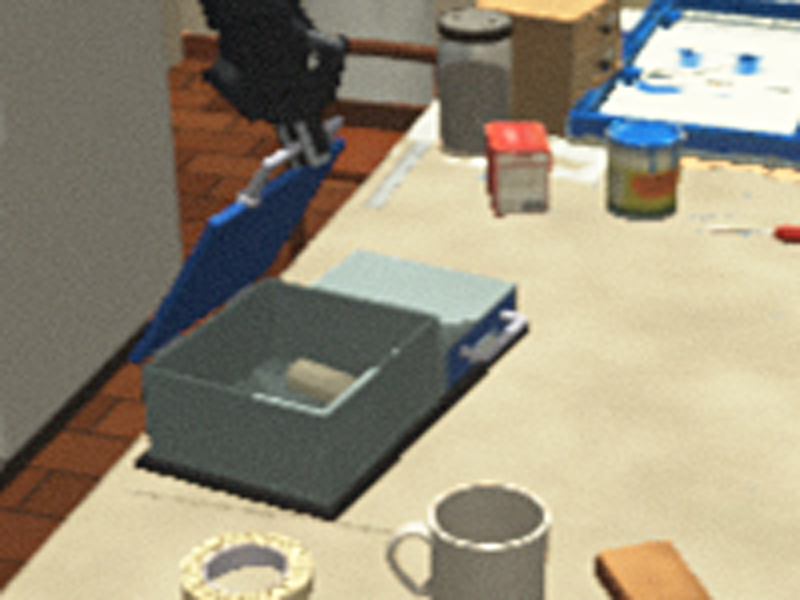

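The side view shows the lid raised and the bar still in the fingers at about (310,145). The drawer is flush and the bystanders haven't moved. I'll check the lid angle with a plane fit, then hand in.

Run:
```python
from h import *
c=dict(np.load("side4.npz")); P=pts(c); im=c["image"].astype(int)
Q=(P-O)@R
m=(im[...,0]>im[...,2]+40)&(Q[...,2]>130)&(Q[...,2]<300)&(abs(Q[...,0])<150)&(abs(Q[...,1]-80)<105)&(c["range_z"]>0)
q=Q[m]; v=np.linalg.svd(q-np.median(q,0),full_matrices=False)[2][2]
ang=np.degrees(np.arctan2(abs(v[0]),abs(v[2]))); print(len(q),v.round(3),"angle",ang)
if 57<ang<63: print(finish_job())
```

```text
291 [ 0.871 -0.003  0.491] angle 60.572176157148675
the job is handed in; nothing more can be done
None
```

The drawer is home, and the gripper is holding the lid steady at about 60.6° by a camera depth fit. I handed the job in at roughly 19 s of the 53 s allowed, and the last pictures show no bystander moved.

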